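# Unlatch and open the fuse enclosure

### The arm

A 6-joint arm with a two-finger parallel gripper is mounted at the origin on the work surface. World frame = base frame: x ahead of the robot, y to its left, z up, the work surface at z = 0. Lengths are in m, angles in degrees, forces in N, time in s.
With the tool pointing down it reaches from about 0.375 to 0.925 m from the base axis. Payload 5.7 kg.
Tool frame: the origin (TCP) lies at the very end of the fingers, on their centre line; the grasp point (between the pads) lies ctrl.tcp_to_grasp behind it (ctrl.tcp_to_grasp is the distance from the TCP to the grasp point, in m); x points along the fingers, y is the direction in which the jaws open and shut, and the axes are right-handed (so a half turn about x gives the same grasp; the last joint's range is limited). The gripper opens to 85 mm and grips with 20 to 120 N. Pads are 22 mm wide; open, the fingers measure 114 mm over their backs; the gripper's body (76 mm by 85 mm) begins 54 mm behind the grasp point. The pads swing forward as they close: fully open they stand 13 mm farther back than shut.
Start: joints at [67.202, 20.558, 86.54, -0, 72.909, -6.595], TCP at [0.167, 0.576, 0.192] pointing down, gripper open.
Joint ranges: [-170.27, 170.27], [-57.76, 135], [12.27, 136.19], [-55.21, 235.2], [11.17, 155.16], [-170.74, 170.74]. Speed limits (degrees/s): [136.94, 136.94, 180, 180, 180, 180].

### API

Orientations are given as [roll, pitch, yaw] about the fixed x, y, z axes, in that order (R = Rz(yaw) Ry(pitch) Rx(roll)).
In Python, from workcell import ctrl, cams, look_for, masks_of gives the robot as it stands.
- The arm moves only by the tool move_arm, never from a script. Its argument "moves" is a list of rows, each a list of 7 numbers: the shift along the world's x, y, z in mm, then the turn, a rotation vector about the world's x, y, z in degrees, then the closure, from -1 (fully open) to 1 (shut), so that 0 is half open. A call has 1 to 8 rows; each row is the pose to reach, as a shift and turn from the pose commanded when the call began; what a row does not reach only later rows make up. A row lasts 1/12 s, in which the tool goes at most 41.7 mm and 7.16 degrees, less where a joint would pass 70% of its speed; a pose out of reach is approached as far as the arm can. A call with a gripper value outside its range is refused whole. The fingers move at their own pace and stop on an object; "newtons" is the grip in N (left out, the last holds). Time passes only in rows, so rows that repeat a pose let the fingers close. It gives the time, the measured TCP pose, the force and the opening at its end, in the units of the state.
- ctrl.get_state(): the state, without advancing time (a new reading comes with each control period).
- cams.camera(name): name is "side" or "top"; returns a dict with "frame" (384x512x3 uint8, blue, green, red), "fx", "fy", "cx", "cy" (pixels), "distortion" ([k1, k2, p1, p2, k3] as OpenCV has them; the pictures are not rectified), "eye" and "orientation" of the camera in the world. Camera axes: x right, y up, looking along -z (the intrinsics and any distortion apply to the point x, -y, -z); pixel columns grow to the right and rows downward; lengths in m; the calibration is good to about 2 mm. A picture is of the moment at which its call begins. There is no depth.
- ctrl.hand_in(): hands the job in, once; it reports no verdict.
Trained networks look in the newest picture that a camera, given by its name, has taken for a name from the list of things; names that differ only in an ending like _2 or _b are one class to them, and where a whole thing is asked for, a point or a joint stands for the part that bears it (a point fixed in the world has none). Each returns a list of dicts, best first, with "confidence" (0 to 1); they miss things now and then, are a little off and sometimes report something else, mostly with a low value. They report only what shows in the picture. A call takes as long as a camera call.
- look_for(camera, name): "uv" ([column, row] in pixels, amid what is visible of it).
- masks_of(camera, name): "pixels" (384x512 bool, what is visible of it) and "uv" ([column, row] in pixels, amid what is visible of it).
The state is a dict: "t": time; "joint_pos": joint angles; "qvel": joint speeds; "effort": joint torques, N m; "tcp_pos": TCP position; "tcp_rot": TCP orientation; "contact_force": force on the tool from outside, world axes, zero at the start; "wrist_torque": the same for the moment, N m; "finger_gap": finger opening in m.
Only numpy, scipy, OpenCV 4.12 (cv2) and the standard library are available. Lean on these libraries where they do the work, as an engineer would, in place of code of your own. Each camera call takes 0.05 s, during which the arm holds its last target. There are 200 camera calls.

### The job

Open the grey fuse enclosure: press its round release button gently so that the flush T-handle pops out, turn the handle clockwise until you feel it come up against its stop, without forcing it, then lift the lid by the handle to at least 25 degrees and let go, so that it stands open by itself. Leave the other things on the bench where they are.

Things in the scene. Friction and masses are not known exactly. Their poses are not given: they have to be found in the camera images.
- enclosure: Grey metal fuse enclosure, 240 x 200 mm and 97 mm high with its lid shut, bolted to the bench (it does not move). Origin: centre of its underside on the bench; z up. Its lid is hinged along the far edge (x = +120 mm), about its y axis; the end with the latch is at -x. The lid's flat top is 97 mm above the origin.
- lid_hinge (a point): Point on the lid's hinge line, 75 mm above the bench at the middle of the far edge (enclosure x = +120 mm, y = 0). Its y axis is the hinge axis; it tilts with the lid. From it, with the lid shut, the latch axis lies 172 mm towards -x.
- lid (a joint): Lid angle in rad: 0 shut, grows as the latch end rises (turning positively about the hinge's y axis), limit 1.1. The hinge is stiff with friction: the lid stays where it is left; raising it by the handle takes about 9 N. The lid is 22 mm thick and weighs 0.45 kg without its latch parts.
- handle_bar (a point): Centre of the steel T-handle's crossbar, a bar 84 mm long (its own y axis), 16 mm wide (its x axis) and 16 mm tall, on a 14 mm stem at its middle. Nested, it lies in a slot 92 x 22 mm with its top flush with the lid's top (no finger fits beside it). Popped out it stands 26 mm higher: 10 mm of air between bar and lid, bar centre 18 mm above the lid's top.
- handle_pop (a joint): How far the T-handle has come out of its slot, m: 0 nested and caught, 0.026 fully out. A spring (4 to 8 N) drives it out once the button releases it.
- handle_turn (a joint): Handle angle in rad about its stem: 0 as found, grows as it is turned clockwise seen from above (the only way it turns, and only when it is out). Free turning takes about 0.1 N m. Somewhere between 0.8 and 1.42 rad, different each time, it comes up against a hard end stop; the latch lets go of the lid only within about 0.07 rad of that stop (0.03 rad short of it is safe). The stop must not be loaded with more than about 1.6 N m; 0.3 N m is enough to feel it.
- button: Round steel push button, 22 mm across, on the lid's top, on the enclosure's centre line 64 mm from the handle's stem towards the hinge. Origin: centre of its top face, which stands 9 mm above the lid's top at rest. It goes straight down 6.5 mm at most, taking 4 N at first and about 10 to 12 N at the bottom, springs back when let go, and frees the handle after 3 to 6 mm (different each time). It is damaged above 30 N.
- bolt_a: Bystander: flange bolt M8, steel, 37 mm long, lying (origin near its head). Origin: centre of its underside. Leave it alone.
- bolt_b: Bystander: flange bolt M8, steel, 37 mm long, lying (origin near its head). Origin: centre of its underside. Leave it alone.
- fuse: Bystander: spare clear block fuse, 34 x 34 x 30 mm. Origin: centre of its underside. Leave it alone.
- board: Bystander: green circuit board, 50 x 150 x 6 mm, lying flat. Origin: centre of its underside. Leave it alone.
- torch: Bystander: black torch standing on end, 44 mm across, 155 mm tall. Origin: centre of its underside. Leave it alone.
- screwdriver: Bystander: screwdriver, 200 mm long, lying. Origin: centre of its underside. Leave it alone.

How it is judged (in metres and radians):
On the way, in this order (a step that is already met when the one before it is completed fails the run):
1. the T-handle has popped out of its slot, lid still shut (value of joint handle_pop above 0.022 m and value of joint lid below 0.03 rad), for 0.2 s.
2. the handle is turned to its unlatching position with the lid still shut (value of joint handle_turn above 0.65 rad and value of joint lid below 0.03 rad), for 0.1 s.
At the end, for the whole second after the job is handed in: The lid stands open by itself, raised at least 0.40 rad and at rest, with the T-handle still out (20 mm or more) and turned (0.65 rad or more) (value of joint lid above 0.4 rad and velocity of joint lid between -0.05 and 0.05 rad/s and value of joint handle_pop above 0.02 m and value of joint handle_turn above 0.65 rad); the robot touches nothing.
It fails at once if the button is pressed with more than 30 N (contact force between the fingers and button above 30 N).
It fails at once if the handle is forced against its end stop (more than 40 N on the stop, about 1.6 N m on the handle) (contact force between handle_turn_c1 and keeper_c0 above 40 N).
It fails at once if a bystander is moved more than 30 mm (distance of any of bolt_a, bolt_b, fuse, board, torch, screwdriver from where it was at the start of the episode above 0.03 m).
It also fails if it takes over 67 s, if anything falls off the work surface, if the arm or the gripper's body presses on something with over 40 N, if the wrist force passes 120 N, or if a joint passes its speed limit or range.

## Working session

There is one attempt and no reset: what is moved stays moved. The work goes in short steps, Python scripts to look and compute and a tool call to move; the robot and the scene stay as the last step left them, time stands still between calls to the robot, and variables do not carry over. Pictures are saved under pics/ and viewed, about 8 in all and at most 12, crops included, and the job is handed in when it is done.

Besides the shell and the picture viewer there is one more tool, called by a JSON object that holds its "api" and its "payload". move_arm: Moves the arm, as the interface text tells. Its arguments: {"type":"object","properties":{"moves":{"type":"array","items":{"type":"array","items":{"type":"number"}}},"newtons":{"type":"number"}},"required":["moves"]}

```bash
mkdir -p pics; ls
cat > h.py <<'E'
import numpy as np, cv2, json
from scipy.spatial.transform import Rotation as R
from workcell import ctrl, cams, look_for, masks_of
def rot(o):
    o=np.array(o,float)
    if o.shape==(3,3): return o
    return R.from_euler('xyz',o,degrees=True).as_matrix()
def K(c): return np.array([[c['fx'],0,c['cx']],[0,c['fy'],c['cy']],[0,0,1.]])
def ray(c,uv):
    p=cv2.undistortPoints(np.array([[uv]],float),K(c),np.array(c['distortion'],float))[0,0]
    d=rot(c['orientation'])@np.array([p[0],-p[1],-1]); return np.array(c['eye']),d/np.linalg.norm(d)
def at_z(c,uv,z):
    e,d=ray(c,uv); return e+d*(z-e[2])/d[2]
def tri(rs):
    A=sum(np.eye(3)-np.outer(d,d) for e,d in rs); b=sum((np.eye(3)-np.outer(d,d))@e for e,d in rs)
    return np.linalg.solve(A,b)
def proj(c,P):
    q=rot(c['orientation']).T@(np.array(P).reshape(-1,3)-np.array(c['eye'])).T
    q=np.array([q[0],-q[1],-q[2]]).T
    return cv2.projectPoints(q,np.zeros(3),np.zeros(3),K(c),np.array(c['distortion'],float))[0][:,0]
E
python3 - <<'E'
from h import *
s=ctrl.get_state(); print({k:np.round(v,3).tolist() for k,v in s.items()}, ctrl.tcp_to_grasp)
C={}
ims=[]
for n in("top","side"):
    c=C[n]=cams.camera(n); cv2.imwrite(f'pics/{n}0.png',c['frame']); print(n,c['eye'],c['orientation'],c['fx'],c['distortion'])
    for t in("enclosure","handle_bar","button","torch"):
        for d in look_for(n,t)[:2]: print(t,np.round(d['uv'],1),d['confidence'])
E
```

```text
pics
{'t': 0.0, 'joint_pos': [67.203, 20.598, 86.599, 0.0, 72.908, -6.595], 'qvel': [0.023, -0.075, -0.061, 0.108, 0.032, -0.064], 'effort': [-0.002, -52.76, -27.862, -0.0, 0.013, -0.0], 'tcp_pos': [0.167, 0.575, 0.192], 'tcp_rot': [-96.696, 89.895, -112.898], 'contact_force': [-0.121, 0.167, -0.062], 'wrist_torque': [-0.033, 0.008, -0.014], 'finger_gap': 0.085} 0.0187
top [0.47047193 0.07732085 1.22536588] [  6.52656002  -1.17048236 -91.39146299] 492.44517159229025 [-0.2006053  0.         0.         0.         0.       ]
enclosure [262.  199.3] 0.87
enclosure [266.5 218. ] 0.64
handle_bar [266.6 218. ] 0.75
button [259.2 188.9] 0.5
torch [154.7 166.2] 0.84
side [ 0.44263577 -0.66692663  0.60130861] [ 55.73117269   0.17983104 -10.02563651] 357.68576827790093 [-0.10397845  0.          0.          0.          0.        ]
enclosure [273.5 217.3] 0.96
handle_bar [291.  267.4] 0.19
torch [271.3 147.8] 0.65
```

View pics/top0.png

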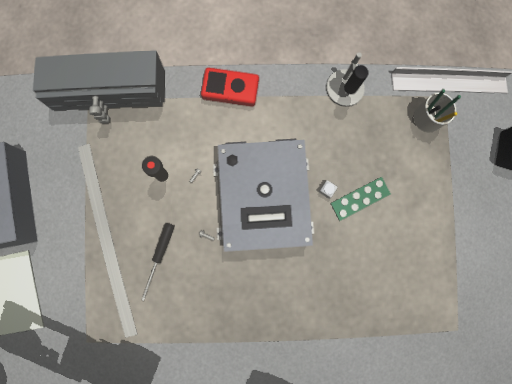

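View pics/side0.png

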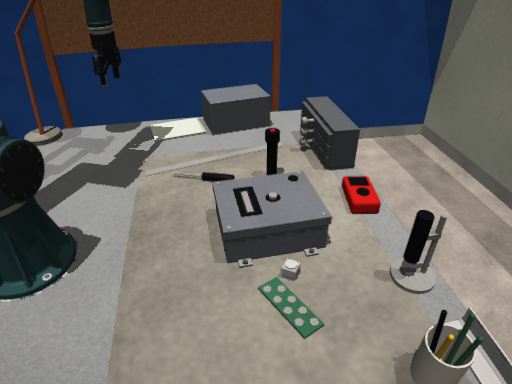

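Top view: the box is upright in the picture, handle bar at about (266,217) and button at (264,189). Side view: bar about (247,202), button (272,197). The networks' uv for the button and bar disagree a little with this, so I refine from pixel brightness.

Run:
```python
from h import *
C={n:cams.camera(n) for n in("top","side")}
def blob(n,c0,w,h,th):
    g=C[n]['frame'].astype(int).min(2); u,v=c0
    m=np.zeros(g.shape,np.uint8); m[v-h:v+h+1,u-w:u+w+1]=(g[v-h:v+h+1,u-w:u+w+1]>th)
    k,l,s,ce=cv2.connectedComponentsWithStats(m); i=1+np.argmax(s[1:,4]); p=np.argwhere(l==i)[:,::-1].astype(np.float32)
    return ce[i],s[i],cv2.minAreaRect(p)
P={}
for t,a,b in(("bar",(266,217),(248,202)),("button",(264,189),(272,197))):
    w=(24,7) if t=="bar" else (8,8)
    A=blob("top",a,*w,150);B=blob("side",b,10,13,150) if t=="bar" else blob("side",b,8,7,150)
    print(t,A,B)
    X=tri([ray(C["top"],A[0]),ray(C["side"],B[0])]);print("tri",X,"resid",proj(C["top"],X)-A[0],proj(C["side"],X)-B[0])
    z=.097 if t=="bar" else .106
    print(at_z(C["top"],A[0],z),at_z(C["side"],B[0],z))
# lid corners in top
for uv in((219.5,144.5),(302,142),(227,249),(307,243)): print(uv,at_z(C["top"],uv,.097))
im=np.hstack([cv2.resize(C["top"]['frame'][135:260,205:325],None,fx=3.3,fy=3.3,interpolation=2),cv2.resize(C["side"]['frame'][165:290,205:325],None,fx=3.3,fy=3.3,interpolation=2)])
cv2.imwrite('pics/crop.png',im)
```

```text
bar (array([265.96097561, 216.82926829]), array([249, 213,  35,   8, 205], dtype=int32), ((265.99114990234375, 216.86729431152344), (5.853672027587891, 34.32380676269531), 86.18592071533203)) (array([247.02197802, 201.12087912]), array([242, 192,  11,  19,  91], dtype=int32), ((247.10000610351562, 201.3000030517578), (19.606117248535156, 4.427187919616699), 71.56504821777344))
tri [0.54195066 0.02034888 0.09302158] resid [[-0.00039399  0.00561054]] [[ 0.00536176 -0.0005631 ]]
[0.54171241 0.02054779 0.097     ] [0.54116037 0.01496953 0.097     ]
button (array([264.36666667, 188.81666667]), array([260, 185,   9,   9,  60], dtype=int32), ((264.0, 189.0), (8.0, 8.0), 90.0)) (array([272.71428571, 194.03571429]), array([269, 192,   8,   5,  28], dtype=int32), ((272.5, 194.0), (4.0, 7.0), 90.0))
tri [0.60554518 0.02283985 0.10416343] resid [[-0.008478    0.07003846]] [[ 0.06650614 -0.00827074]]
[0.60548513 0.02290525 0.106     ] [0.60477829 0.02028645 0.106     ]
(219.5, 144.5) [0.71312829 0.12442494 0.097     ]
(302, 142) [ 0.71541528 -0.06910079  0.097     ]
(227, 249) [0.47017622 0.11143325 0.097     ]
(307, 243) [ 0.47920936 -0.07218505  0.097     ]
```

View pics/crop.png

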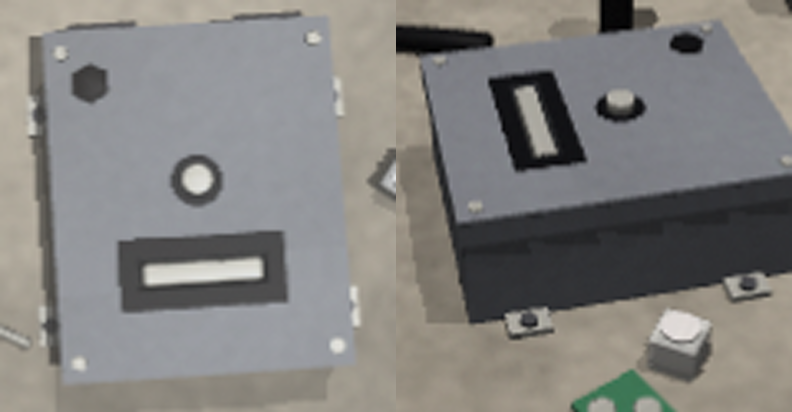

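Run:
```python
from h import *
s=ctrl.get_state(); M=rot(s['tcp_rot']); print(np.round(M,3)); 
y=M[:,1]; print("jaw az",np.degrees(np.arctan2(y[1],y[0])))
c=cams.camera("top"); print("torch",at_z(c,(151.5,162),.155))
f=c['frame'].astype(int).min(2); m=np.zeros(f.shape,np.uint8); m[208:226,244:290]=f[208:226,244:290]>150
p=np.argwhere(m)[:,::-1]; q=np.array([at_z(c,u,.097)[:2] for u in p.astype(float)]); q-=q.mean(0); w,v=np.linalg.eigh(q.T@q); print("bar az",np.degrees(np.arctan2(*v[::-1,1])))
```

```text
[[-0.     0.279  0.96 ]
 [-0.     0.96  -0.279]
 [-1.    -0.    -0.   ]]
jaw az 73.795717966059
torch [0.6649127  0.27354687 0.155     ]
bar az 92.25769638699774
```

{"api": "move_arm", "payload": {"moves": [[220,-277,0,0,0,-36,1],[220,-277,0,0,0,-36,1],[220,-277,0,0,0,-36,1],[220,-277,0,0,0,-36,1],[220,-277,0,0,0,-36,1],[220,-277,0,0,0,-36,1],[220,-277,0,0,0,-36,1],[220,-277,0,0,0,-36,1]], "newtons": 30}}

```text
t: 1.32
tcp_pos: [0.3757, 0.3135, 0.1927]
tcp_rot: [84.6, 90.0, 32.4]
contact_force: [0.4, -0.0, 0.7]
finger_gap: -0.0
```

{"api": "move_arm", "payload": {"moves": [[218.5,-276.5,-40,0,0,-35.5,1],[218.5,-276.5,-40,0,0,-35.5,1],[218.5,-276.5,-40,0,0,-35.5,1],[218.5,-276.5,-40,0,0,-35.5,1],[218.5,-276.5,-40,0,0,-35.5,1],[218.5,-276.5,-40,0,0,-35.5,1],[218.5,-276.5,-40,0,0,-35.5,1],[218.5,-276.5,-40,0,0,-35.5,1]]}}

```text
t: 1.98
tcp_pos: [0.5812, 0.0533, 0.1547]
tcp_rot: [115.7, 90.0, 28.0]
contact_force: [1.0, 1.2, 0.3]
finger_gap: 0.0001
```

Run:
```python
from h import *
import time
for i in range(3): c=cams.camera("top")
d=cams.camera("side")
s=ctrl.get_state(); M=rot(s['tcp_rot']); y=M[:,1]; print(s['tcp_pos'],M[:,0],np.degrees(np.arctan2(y[1],y[0])),s['joint_pos'],s['contact_force'])
cv2.imwrite('pics/s1.png',np.hstack([cv2.resize(c['frame'][135:260,205:325],None,fx=3.3,fy=3.3),cv2.resize(d['frame'][125:250,205:325],None,fx=3.3,fy=3.3)]))
print(proj(d,s['tcp_pos']),proj(d,[.6055,.0225,.106]))
```

```text
[0.58035569 0.05427688 0.15438045] [-8.96877739e-04  3.33455887e-04 -9.99999542e-01] 2.155680374318946 [-1.45818295e+00  2.12793577e+01  9.12791954e+01  1.92585919e-02
  6.74933049e+01 -3.62123410e+00] [ 0.52352722  0.71359235 -0.46557963]
[[260.22781581 170.57598194]] [[272.81098373 193.4864276 ]]
```

View pics/s1.png

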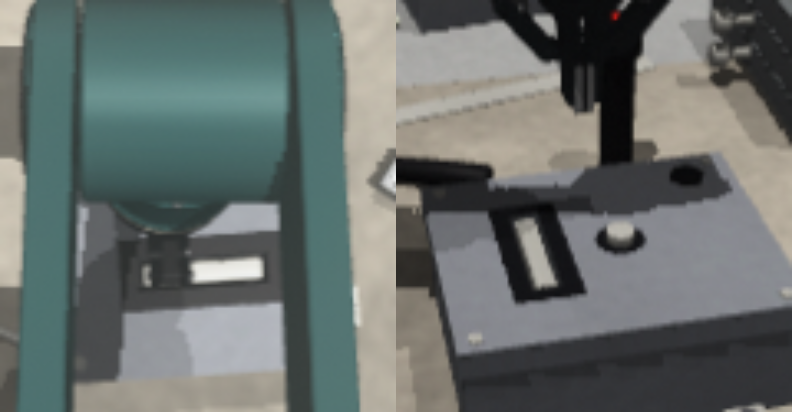

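Four pictures viewed. The fingers are shut, about 40 mm short of the button in xy (row limit). In the side view the tip shows near (262,159), but the TCP projects to (260,171), so I'll check the tip height by contact on the button.

{"api": "move_arm", "payload": {"moves": [[25,-32,0,0,0,0,1],[25,-32,0,0,0,0,1],[25,-32,-15,0,0,0,1],[25,-32,-34,0,0,0,1],[25,-32,-34,0,0,0,1],[25,-32,-34,0,0,0,1],[25,-32,-34,0,0,0,1]]}}

```text
t: 2.77
tcp_pos: [0.605, 0.0242, 0.1216]
tcp_rot: [101.4, 90.0, 13.7]
contact_force: [0.0, -0.2, 0.5]
finger_gap: 0.0
```

Run:
```python
from h import *
d=cams.camera("side")
s=ctrl.get_state(); print(s['t'],s['tcp_pos'],s['contact_force'],s['finger_gap'])
cv2.imwrite('pics/s2.png',cv2.resize(d['frame'][130:230,210:330],None,fx=5,fy=5,interpolation=cv2.INTER_CUBIC))
print(5*(proj(d,s['tcp_pos'])-[210,130]),5*(proj(d,[.6055,.0225,.106])-[210,130]))
```

```text
2.8167 [0.6054794  0.02397933 0.12194426] [ 0.27094754  0.02732988 -0.58097028] -8.257741108872859e-05
[[314.1599937  288.39298156]] [[314.05491867 317.43213801]]
```

View pics/s2.png

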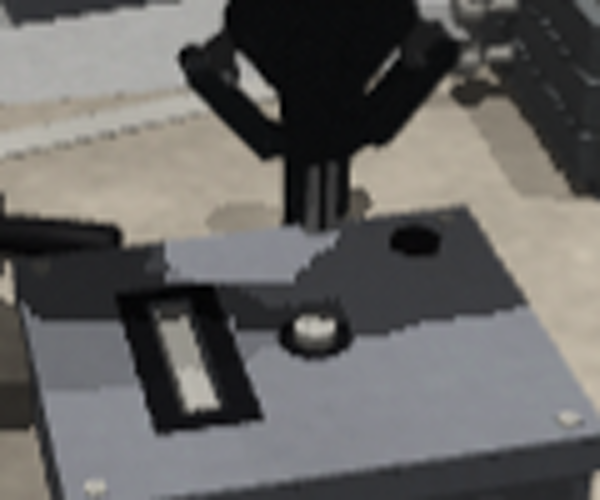

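The bar is nested and the button at about (316,328) in the crop. The finger tip shows at (318,228), some 30 mm above where the TCP projects. I descend in small steps, watching the force.

{"api": "move_arm", "payload": {"moves": [[0,-1,-4,0,0,0,1],[0,-1,-8,0,0,0,1],[0,-1,-10,0,0,0,1],[0,-1,-11,0,0,0,1],[0,-1,-12,0,0,0,1],[0,-1,-13,0,0,0,1],[0,-1,-13,0,0,0,1]]}}

```text
t: 3.4
tcp_pos: [0.605, 0.0222, 0.1076]
tcp_rot: [-94.6, 90.0, 177.7]
contact_force: [-0.8, 0.1, -0.2]
finger_gap: 0.0001
```

{"api": "move_arm", "payload": {"moves": [[0,0,-1,0,0,0,1],[0,0,-2,0,0,0,1],[0,0,-3,0,0,0,1],[0,0,-3,0,0,0,1],[0,0,-3,0,0,0,1]]}}

```text
t: 3.82
tcp_pos: [0.605, 0.0223, 0.1047]
tcp_rot: [-92.6, 90.0, 179.7]
contact_force: [-0.4, -0.6, 0.1]
finger_gap: 0.0
```

{"api": "move_arm", "payload": {"moves": [[0,0,-1,0,0,0,1],[0,0,-2,0,0,0,1],[0,0,-3,0,0,0,1],[0,0,-3,0,0,0,1]]}}

```text
t: 4.15
tcp_pos: [0.6049, 0.0223, 0.1015]
tcp_rot: [-95.4, 90.0, 176.9]
contact_force: [-0.2, -0.1, 0.8]
finger_gap: -0.0002
```

{"api": "move_arm", "payload": {"moves": [[0,0,-1,0,0,0,1],[0,0,-2,0,0,0,1],[0,0,-3,0,0,0,1],[0,0,-3,0,0,0,1]]}}

```text
t: 4.48
tcp_pos: [0.6049, 0.0223, 0.0985]
tcp_rot: [-97.8, 90.0, 174.5]
contact_force: [-0.0, 0.2, 0.2]
finger_gap: 0.0004
```

Run:
```python
from h import *
d=cams.camera("side")
s=ctrl.get_state(); print(s['t'],s['tcp_pos'],s['contact_force'],s['finger_gap'])
cv2.imwrite('pics/s3.png',cv2.resize(d['frame'][130:230,210:330],None,fx=5,fy=5,interpolation=cv2.INTER_CUBIC))
print(5*(proj(d,s['tcp_pos'])-[210,130]))
```

```text
4.5333 [0.60494667 0.02223764 0.09860828] [-0.67317919 -0.58183865 -0.00582789] -0.00021665799050876283
[[312.68467535 330.33923482]]
```

View pics/s3.png

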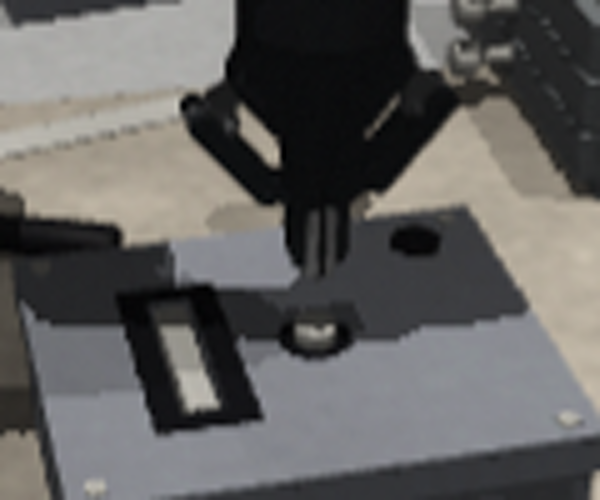

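Run:
```python
from h import *
c=cams.camera("top");d=cams.camera("side")
for z in(.1544,.18): print(z,(proj(c,[.5804,.0543,z])-[205,135])*3.3,(proj(d,[.5804,.0543,z])-[205,125])*3.3)
for z in(.0986,.125,.13): print(z,(proj(c,[.605,.0223,z])-[205,135])*3.3,5*(proj(d,[.605,.0223,z])-[210,130]))
for dy in (.02,.04,.06): print(dy,5*(proj(d,[.605,.0223+dy,.0986])-[210,130]))
cv2.imwrite('pics/s4.png',cv2.resize(c['frame'][135:260,205:325],None,fx=4,fy=4,interpolation=cv2.INTER_CUBIC))
```

```text
0.1544 [[152.92025416 207.37092197]] [[182.30588636 150.35582266]]
0.18 [[153.67244253 203.31292544]] [[182.45814328 119.77171065]]
0.0986 [[196.31433775 179.54358595]] [[312.76439443 330.26846114]]
0.125 [[198.07410084 174.92103206]] [[314.08452068 285.12531841]]
0.13 [[198.41677406 174.02085394]] [[314.3384241  276.39750428]]
0.02 [[304.14899451 307.19060413]]
0.04 [[295.84149079 284.94473389]]
0.06 [[287.82653723 263.48897726]]
```

View pics/s4.png

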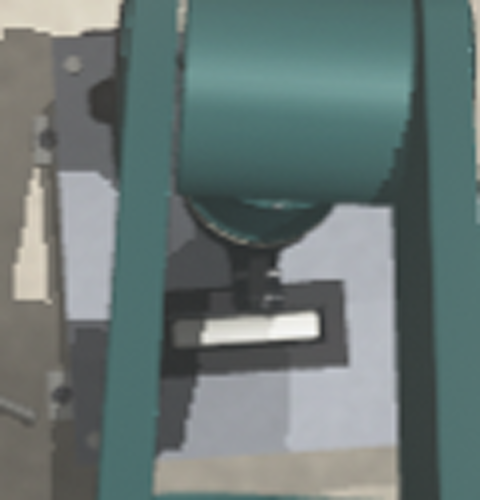

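The tip really is about 27 mm above the button at TCP z = 0.0986: (318,275) against (316,322), and in the right column. I trust picture and force over the nominal TCP, and continue down.

{"api": "move_arm", "payload": {"moves": [[0,0,-3,0,0,0,1],[0,0,-6,0,0,0,1],[0,0,-9,0,0,0,1],[0,0,-12,0,0,0,1],[0,0,-15,0,0,0,1],[0,0,-16,0,0,0,1],[0,0,-17,0,0,0,1],[0,0,-18,0,0,0,1]]}}

```text
t: 5.3
tcp_pos: [0.6051, 0.0222, 0.0806]
tcp_rot: [-96.7, 90.0, 175.6]
contact_force: [0.2, 0.6, 0.1]
finger_gap: -0.0002
```

{"api": "move_arm", "payload": {"moves": [[0,0,-1,0,0,0,1],[0,0,-2,0,0,0,1],[0,0,-3,0,0,0,1],[0,0,-3,0,0,0,1]]}}

```text
t: 5.63
tcp_pos: [0.605, 0.0223, 0.0776]
tcp_rot: [-96.8, 90.0, 175.5]
contact_force: [0.0, 0.5, 0.2]
finger_gap: -0.0
```

{"api": "move_arm", "payload": {"moves": [[0,0,-1,0,0,0,1],[0,0,-2,0,0,0,1],[0,0,-3,0,0,0,1],[0,0,-3,0,0,0,1]]}}

```text
t: 5.97
tcp_pos: [0.6049, 0.0222, 0.0745]
tcp_rot: [-92.9, 90.0, 179.4]
contact_force: [0.2, 0.6, 0.3]
finger_gap: -0.0004
```

{"api": "move_arm", "payload": {"moves": [[0,0,-1,0,0,0,1],[0,0,-2,0,0,0,1],[0,0,-3,0,0,0,1],[0,0,-3,0,0,0,1]]}}

```text
t: 6.3
tcp_pos: [0.6049, 0.0222, 0.0715]
tcp_rot: [-92.3, 90.0, 180.0]
contact_force: [-0.2, -0.3, -0.3]
finger_gap: -0.0001
```

{"api": "move_arm", "payload": {"moves": [[0,0,-1,0,0,0,1],[0,0,-2,0,0,0,1],[0,0,-3,0,0,0,1],[0,0,-3,0,0,0,1]]}}

```text
t: 6.63
tcp_pos: [0.6049, 0.0223, 0.0685]
tcp_rot: [-100.7, 90.0, 171.6]
contact_force: [0.3, -0.5, -0.6]
finger_gap: -0.0001
```

Run:
```python
from h import *
d=cams.camera("side")
s=ctrl.get_state(); print(s['t'],s['tcp_pos'],s['contact_force'],s['finger_gap'])
cv2.imwrite('pics/s5.png',cv2.resize(d['frame'][150:230,225:315],None,fx=7,fy=7,interpolation=cv2.INTER_CUBIC))
```

```text
6.6833 [0.60495297 0.0222585  0.06863642] [-0.14542086 -0.1828681  -0.30646353] 0.00013429464265266435
```

View pics/s5.png

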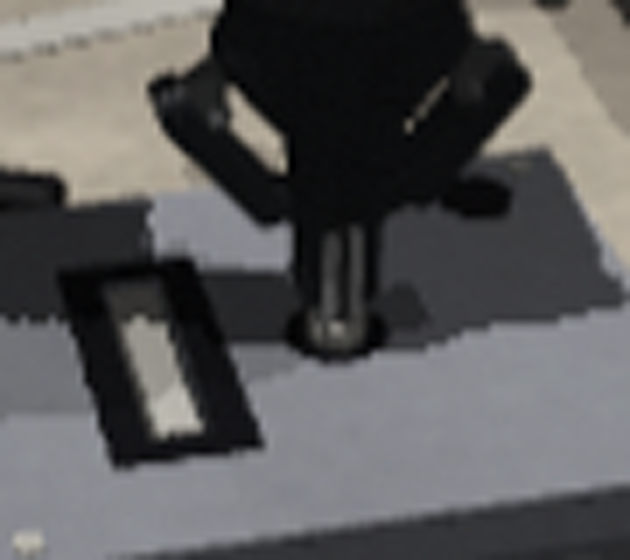

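The tip is now at the button: the pads end near (340,318), the button is at (337,330), and the handle is still nested.

{"api": "move_arm", "payload": {"moves": [[0,0,-1,0,0,0,1],[0,0,-2,0,0,0,1],[0,0,-2,0,0,0,1],[0,0,-2,0,0,0,1]]}}

```text
t: 7.02
tcp_pos: [0.6053, 0.0222, 0.0671]
tcp_rot: [82.3, 90.0, -5.4]
contact_force: [-0.7, 0.2, 3.5]
finger_gap: 0.0
```

{"api": "move_arm", "payload": {"moves": [[0,0,-1,0,0,0,1],[0,0,-2,0,0,0,1],[0,0,-2,0,0,0,1],[0,0,-2,0,0,0,1]]}}

```text
t: 7.35
tcp_pos: [0.6053, 0.0222, 0.0654]
tcp_rot: [77.4, 90.0, -10.3]
contact_force: [-1.8, 0.7, 6.8]
finger_gap: -0.0
```

{"api": "move_arm", "payload": {"moves": [[0,0,-1,0,0,0,1],[0,0,-2,0,0,0,1],[0,0,-2,0,0,0,1],[0,0,-2,0,0,0,1]]}}

```text
t: 7.68
tcp_pos: [0.6053, 0.0222, 0.0635]
tcp_rot: [80.1, 90.0, -7.6]
contact_force: [-2.1, 0.1, 8.1]
finger_gap: -0.0002
```

```bash
cat > chk.py <<'E'
from h import *
d=cams.camera("side")
s=ctrl.get_state(); M=rot(s['tcp_rot']); y=M[:,1]; print(s['t'],np.round(s['tcp_pos'],4),'F',np.round(s['contact_force'],2),'T',np.round(s['wrist_torque'],3),'gap',round(s['finger_gap'],4),'az',np.degrees(np.arctan2(y[1],y[0])),'xax',np.round(M[:,0],3),np.round(s['joint_pos'],1))
def bar():
    g=d['frame'].astype(int).min(2); m=np.zeros(g.shape,np.uint8); m[180:220,230:263]=g[180:220,230:263]>130
    k,l,st,ce=cv2.connectedComponentsWithStats(m); i=1+np.argmax(st[1:,4]); print('bar',st[i],ce[i])
E
python3 -c "from chk import *; bar()"
```

```text
7.7333 [0.6052 0.0222 0.0635] F [-1.48  0.27  7.08] T [0.029 0.285 0.013] gap -0.0001 az 2.2974431183823376 xax [ 0. -0. -1.] [-4.4 28.9 93.4 -0.  57.7 -6.7]
bar [230 210  33  10 176] [242.56818182 215.97727273]
```

{"api": "move_arm", "payload": {"moves": [[0,0,-1,0,0,0,1],[0,0,-1.5,0,0,0,1],[0,0,-1.5,0,0,0,1],[0,0,-1.5,0,0,0,1]]}}

```text
t: 8.07
tcp_pos: [0.6053, 0.0222, 0.0621]
tcp_rot: [79.1, 90.0, -8.6]
contact_force: [-1.8, 0.2, 8.5]
finger_gap: 0.0002
```

{"api": "move_arm", "payload": {"moves": [[0,0,-0.7,0,0,0,1],[0,0,-0.7,0,0,0,1],[0,0,-0.7,0,0,0,1]]}}

```text
t: 8.32
tcp_pos: [0.6053, 0.0222, 0.0614]
tcp_rot: [77.0, 90.0, -10.7]
contact_force: [-2.3, -0.0, 9.7]
finger_gap: 0.0001
```

Run:
```python
from chk import *
cv2.imwrite('pics/s6.png',cv2.resize(d['frame'][150:230,225:315],None,fx=7,fy=7,interpolation=cv2.INTER_CUBIC))
```

```text
8.3667 [0.6053 0.0222 0.0615] F [-2.52  0.31  8.41] T [0.011 0.395 0.037] gap 0.0003 az 2.300514961056174 xax [ 0.001 -0.    -1.   ] [-4.4 29.  93.5 -0.  57.4 -6.7]
```

View pics/s6.png

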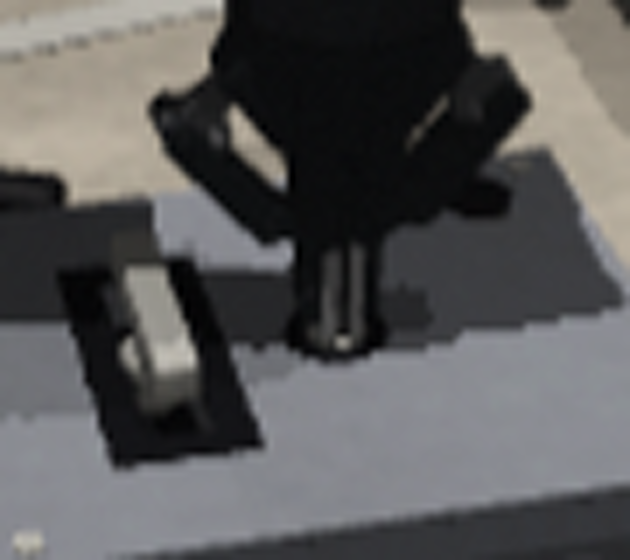

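The handle has popped out: the bar stands raised at about (160,330) in the crop. Contact force stayed under 10 N. Now retreat up, half open, and move over the bar.

{"api": "move_arm", "payload": {"moves": [[0,0,10,0,0,0,1],[0,0,45,0,0,0,0],[-30,-1,45,0,0,0,0],[-63.7,-2.3,45,0,0,0,0],[-63.7,-2.3,45,0,0,0,0],[-63.7,-2.3,45,0,0,0,0],[-63.7,-2.3,45,0,0,0,0],[-63.7,-2.3,45,0,0,0,0]]}}

```text
t: 9.03
tcp_pos: [0.5428, 0.0198, 0.1059]
tcp_rot: [83.5, 89.9, -4.2]
contact_force: [0.8, -0.4, 0.2]
finger_gap: 0.0427
```

Run:
```python
from chk import *
c=cams.camera("top")
cv2.imwrite('pics/s7.png',np.hstack([cv2.resize(d['frame'][150:230,215:305],None,fx=4.4,fy=4.4,interpolation=cv2.INTER_CUBIC),cv2.resize(c['frame'][170:250,225:315],None,fx=4.4,fy=4.4,interpolation=cv2.INTER_CUBIC)]))
print((proj(c,[[.5417,.02,.123],[.5417,.02,.115]])-[225,170])*4.4+[396,0])
```

```text
9.0833 [0.5428 0.0198 0.1058] F [-0.23  0.35 -0.09] T [-0.03   0.006 -0.043] gap 0.0426 az 2.295957927149215 xax [ 0.001 -0.    -1.   ] [-5.2 21.4 99.3  0.  59.2 -7.5]
[[579.77598824 202.77562534]
 [578.99467945 203.79867198]]
```

View pics/s7.png

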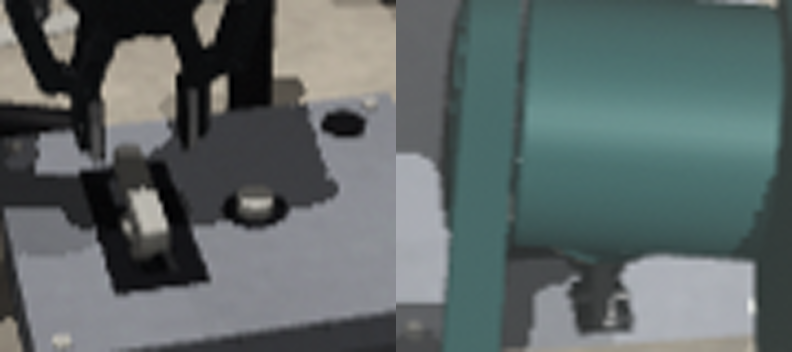

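Fingers straddle the bar centrally (tips near (95,150) and (190,140), bar at about (145,210)). Descend, then close at 30 N.

{"api": "move_arm", "payload": {"moves": [[-1,0,-12,0,0,0,0],[-1,0,-24,0,0,0,0],[-1,0,-34,0,0,0,0],[-1,0,-39,0,0,0,0],[-1,0,-42,0,0,0,0],[-1,0,-42,0,0,0,0],[-1,0,-42,0,0,0,0]]}}

```text
t: 9.72
tcp_pos: [0.5407, 0.0199, 0.0636]
tcp_rot: [-125.9, 90.0, 146.4]
contact_force: [-1.1, -0.1, 0.2]
finger_gap: 0.0426
```

{"api": "move_arm", "payload": {"moves": [[0,0,0,0,0,0,1],[0,0,0,0,0,0,1],[0,0,0,0,0,0,1],[0,0,0,0,0,0,1],[0,0,0,0,0,0,1],[0,0,0,0,0,0,1]], "newtons": 30}}

```text
t: 10.22
tcp_pos: [0.5417, 0.0199, 0.0643]
tcp_rot: [85.6, 89.9, -2.1]
contact_force: [2.9, 0.7, 2.6]
finger_gap: 0.0152
```

```bash
python3 -c "import chk"
```

```text
10.2667 [0.5417 0.0199 0.0642] F [3.7  1.4  2.68] T [ 0.096 -0.511  0.02 ] gap 0.0152 az 2.296720446980443 xax [ 0.002 -0.    -1.   ] [ -5.2  24.5 101.8   0.   53.6  -7.5]
```

{"api": "move_arm", "payload": {"moves": [[0.7,0,0,0,0,-3,1],[0.7,0,0,0,0,-8,1],[0.7,0,0,0,0,-14,1],[0.7,0,0,0,0,-20,1],[0.7,0,0,0,0,-26,1],[0.7,0,0,0,0,-32,1],[0.7,0,0,0,0,-37,1],[0.7,0,0,0,0,-40,1]]}}

```text
t: 10.93
tcp_pos: [0.5414, 0.0201, 0.0638]
tcp_rot: [156.9, 90.0, 29.0]
contact_force: [2.0, 1.2, 3.7]
finger_gap: 0.0152
```

```bash
python3 -c "import chk"
```

```text
10.9833 [0.5414 0.0201 0.0638] F [2.44 1.5  3.44] T [ 0.316 -0.3    0.051] gap 0.015 az -38.050432065257766 xax [ 0.001  0.    -1.   ] [ -5.2  24.5 101.7   0.   53.7  32.8]
```

{"api": "move_arm", "payload": {"moves": [[0,0,0,0,0,-1,1],[0,0,0,0,0,-2,1],[0,0,0,0,0,-3,1],[0,0,0,0,0,-4,1]]}}

```text
t: 11.32
tcp_pos: [0.5414, 0.0201, 0.0637]
tcp_rot: [165.9, 90.0, 34.2]
contact_force: [2.7, 2.3, 3.2]
finger_gap: 0.0155
```

```bash
python3 -c "import chk"
```

```text
11.3667 [0.5414 0.0201 0.0637] F [3.62 3.22 3.18] T [ 0.442 -0.416  0.056] gap 0.0153 az -41.83046870988488 xax [ 0.001  0.    -1.   ] [ -5.2  24.6 101.7   0.   53.7  36.6]
```

{"api": "move_arm", "payload": {"moves": [[0,0,0,0,0,-1,1],[0,0,0,0,0,-2,1],[0,0,0,0,0,-3,1],[0,0,0,0,0,-4,1]]}}

```text
t: 11.7
tcp_pos: [0.5413, 0.0201, 0.0636]
tcp_rot: [172.3, 90.0, 36.5]
contact_force: [2.9, 3.5, 2.8]
finger_gap: 0.0152
```

```bash
python3 -c "import chk"
```

```text
11.75 [0.5413 0.0201 0.0636] F [3.77 3.4  3.76] T [ 0.652 -0.597  0.017] gap 0.0153 az -45.86221310869399 xax [ 0.  0. -1.] [ -5.2  24.6 101.7   0.   53.7  40.6]
```

{"api": "move_arm", "payload": {"moves": [[0.5,0.5,0,0,0,-1,1],[0.7,0.7,0,0,0,-2,1],[0.7,0.7,0,0,0,-3,1],[0.7,0.7,0,0,0,-4,1]]}}

```text
t: 12.08
tcp_pos: [0.5413, 0.0203, 0.0634]
tcp_rot: [-10.4, 89.9, -150.2]
contact_force: [2.1, -0.8, 3.8]
finger_gap: 0.0153
```

```bash
python3 -c "import chk"
```

```text
12.1333 [0.5414 0.0203 0.0634] F [ 1.51 -0.33  2.85] T [-0.077 -0.312  0.036] gap 0.0152 az -49.84930314591864 xax [-0.001 -0.    -1.   ] [ -5.1  24.6 101.7  -0.   53.8  44.7]
```

Forces are relieved, and there's no stop yet at about 52°.

{"api": "move_arm", "payload": {"moves": [[0,0,0,0,0,-1,1],[0,0,0,0,0,-2,1],[0,0,0,0,0,-3,1],[0,0,0,0,0,-4,1]]}}

```text
t: 12.47
tcp_pos: [0.5414, 0.0204, 0.0635]
tcp_rot: [-14.0, 90.0, -157.8]
contact_force: [1.8, -2.4, 3.9]
finger_gap: 0.0152
```

```bash
python3 -c "import chk"
```

```text
12.5167 [0.5414 0.0204 0.0635] F [ 0.67 -1.9   3.48] T [-0.316 -0.128  0.045] gap 0.015 az -53.85359964812691 xax [-0.001 -0.    -1.   ] [ -5.1  24.6 101.7  -0.   53.8  48.7]
```

{"api": "move_arm", "payload": {"moves": [[0,-0.3,0,0,0,-1,1],[0,-0.3,0,0,0,-2,1],[0,-0.3,0,0,0,-3,1],[0,-0.3,0,0,0,-4,1]]}}

```text
t: 12.85
tcp_pos: [0.5414, 0.0204, 0.0635]
tcp_rot: [-46.5, 90.0, 165.7]
contact_force: [0.8, -1.5, 3.5]
finger_gap: 0.0151
```

```bash
python3 -c "import chk"
```

```text
12.9 [0.5414 0.0204 0.0635] F [ 0.14 -2.53  3.2 ] T [-0.122  0.026 -0.005] gap 0.0151 az -57.860765381531245 xax [-0.001  0.    -1.   ] [ -5.2  24.6 101.7   0.   53.8  52.7]
```

{"api": "move_arm", "payload": {"moves": [[0,0,0,0,0,-1,1],[0,0,0,0,0,-2,1],[0,0,0,0,0,-3,1],[0,0,0,0,0,-4,1]]}}

```text
t: 13.23
tcp_pos: [0.5414, 0.0204, 0.0635]
tcp_rot: [-37.4, 90.0, 170.8]
contact_force: [-0.8, -1.0, 2.5]
finger_gap: 0.0151
```

```bash
python3 -c "import chk"
```

```text
13.2833 [0.5415 0.0204 0.0635] F [-0.2  -0.14  3.91] T [-0.085  0.157  0.327] gap 0.0151 az -61.82927482302263 xax [-0.001  0.    -1.   ] [ -5.1  24.6 101.7   0.   53.8  56.7]
```

Tz jumped from about 0.04 to 0.33 N·m, so this looks like the stop, at about 64°. I confirm with one tiny step.

{"api": "move_arm", "payload": {"moves": [[0,0,0,0,0,-0.6,1],[0,0,0,0,0,-0.6,1]]}}

```text
t: 13.45
tcp_pos: [0.5415, 0.0204, 0.0635]
tcp_rot: [-32.9, 90.0, 174.8]
contact_force: [-1.3, -1.1, 3.0]
finger_gap: 0.0151
```

```bash
python3 -c "import chk"
```

```text
13.5 [0.5415 0.0204 0.0635] F [-0.67 -1.51  3.43] T [-0.119  0.208  0.481] gap 0.0151 az -62.27673073023994 xax [-0.001  0.    -1.   ] [ -5.1  24.6 101.7  -0.   53.8  57.1]
```

Stop confirmed: Tz went 0.33 → 0.48 N·m for 0.45°. Now lift along the arc about the hinge. The tool-length discrepancy leaves the x shift uncertain, so I do 4° first and read Fx.

{"api": "move_arm", "payload": {"moves": [[0,0,0,0,0,0.4,1],[0,0,0,0,0,0.4,1],[0.2,0,3,0,1,0.4,1],[0.4,0,6,-0.1,2,0.4,1],[0.7,0,9,-0.1,3,0.4,1],[1,0,12,-0.2,4,0.4,1],[1,0,12,-0.2,4,0.4,1],[1,0,12,-0.2,4,0.4,1]], "newtons": 50}}

```text
t: 14.17
tcp_pos: [0.5406, 0.0204, 0.0743]
tcp_rot: [-25.4, 85.8, -177.3]
contact_force: [-4.5, -2.2, -6.5]
finger_gap: 0.0148
```

```bash
python3 -c "import chk"
```

```text
14.2167 [0.5406 0.0204 0.0743] F [-3.79 -1.42 -7.6 ] T [-0.277  0.467  0.107] gap 0.0148 az -61.96841661227701 xax [-0.073 -0.003 -0.997] [-4.7 25.8 97.5 -0.6 60.9 57.5]
```

Fx −4 N, and the measured x followed −0.9 mm, so the geometry is the "shorter tool" one (hinge below the axis in the x shift). Continue with that.

{"api": "move_arm", "payload": {"moves": [[-1.3,0,6,-0.1,2,0,1],[-0.9,0,12,-0.2,4,0,1],[-0.4,0,18,-0.2,6,0,1],[0.4,0,24,-0.3,8,0,1],[1.3,0,30,-0.4,10,0,1],[2.5,0,36,-0.5,12,0,1],[2.5,0,36,-0.5,12,0,1],[2.5,0,36,-0.5,12,0,1]]}}

```text
t: 14.88
tcp_pos: [0.5449, 0.0205, 0.1115]
tcp_rot: [-25.7, 73.9, -177.6]
contact_force: [-4.3, 0.2, 0.0]
finger_gap: 0.0149
```

```bash
python3 -c "import chk"
```

```text
14.9333 [0.5449 0.0205 0.1115] F [-3.7  -0.99 -0.73] T [-0.053  0.465  0.061] gap 0.015 az -62.78390784957125 xax [-0.276 -0.012 -0.961] [-3.8 30.5 84.6 -1.7 80.8 58.6]
```

{"api": "move_arm", "payload": {"moves": [[2.1,0,8.7,-0.1,3,0,1],[4.7,0,17.4,-0.2,6,0,1],[7.8,0,25.9,-0.4,9,0,1],[11.2,0,34.2,-0.5,12,0,1],[15.2,0,42.3,-0.6,15,0,1],[19.5,0,50.3,-0.7,18,0,1],[19.5,0,50.3,-0.7,18,0,1],[19.5,0,50.3,-0.7,18,0,1]]}}

```text
t: 15.6
tcp_pos: [0.5645, 0.0213, 0.162]
tcp_rot: [-25.9, 55.9, -177.8]
contact_force: [-5.5, 2.3, 1.7]
finger_gap: 0.0151
```

Run:
```python
from chk import *
cv2.imwrite('pics/s8.png',cv2.resize(d['frame'][100:280,170:370],None,fx=3,fy=3,interpolation=cv2.INTER_CUBIC))
```

```text
15.65 [0.5645 0.0213 0.1621] F [-4.32  2.06  1.63] T [ 0.338  0.547 -0.208] gap 0.0145 az -65.84917573376812 xax [-0.56  -0.022 -0.829] [ -2.8  41.3  63.9  -3.  108.7  59. ]
```

View pics/s8.png

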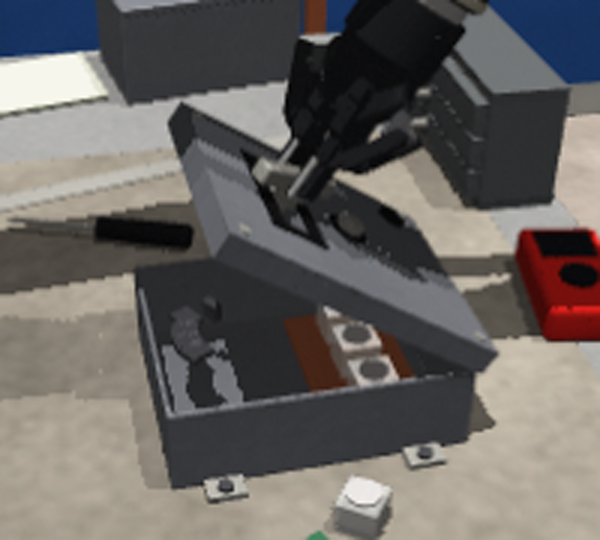

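The lid stands at about 34°, with the handle gripped and turned; the bystanders in view look undisturbed. Release and back off along the lid normal.

{"api": "move_arm", "payload": {"moves": [[0,0,0,0,0,0,0.4],[0,0,0,0,0,0,0],[0,0,0,0,0,0,0],[0,0,0,0,0,0,0],[6,0,8,0,0,0,0],[14,0,20,0,0,0,0],[28,1,41,0,0,0,0],[45,2,66,0,0,0,0]]}}

```text
t: 16.32
tcp_pos: [0.6092, 0.0224, 0.2279]
tcp_rot: [-25.8, 55.8, -177.7]
contact_force: [1.4, -0.5, -0.5]
finger_gap: 0.0426
```

{"api": "move_arm", "payload": {"moves": [[10,0,20,0,0,0,0],[10,0,50,0,0,0,0],[10,0,60,0,0,0,0],[10,0,60,0,0,0,0]]}}

```text
t: 16.65
tcp_pos: [0.6213, 0.0223, 0.2906]
tcp_rot: [-25.7, 56.3, -177.6]
contact_force: [-0.3, -0.3, -0.8]
finger_gap: 0.0425
```

Run:
```python
from chk import *
cv2.imwrite('pics/s9.png',cv2.resize(d['frame'][100:280,170:370],None,fx=3,fy=3,interpolation=cv2.INTER_CUBIC))
cams.camera("top")
for n in("torch","bolt_a","fuse","board","screwdriver"): print(n,[(np.round(x['uv'],1).tolist(),x['confidence']) for x in look_for("top",n)[:2]])
```

```text
16.7 [0.6205 0.0223 0.2886] F [-0.04 -0.21 -0.12] T [-0.011 -0.255 -0.005] gap 0.0427 az -65.79850431246076 xax [-0.556 -0.023 -0.831] [ -2.5  42.   45.2  -3.4 126.5  58.2]
torch [([154.9, 163.8], 0.78), ([162.5, 236.0], 0.36)]
bolt_a [([202.7, 233.8], 0.47), ([195.5, 172.7], 0.4)]
fuse []
board [([155.0, 165.0], 0.68)]
screwdriver [([165.3, 236.0], 0.59)]
```

View pics/s9.png

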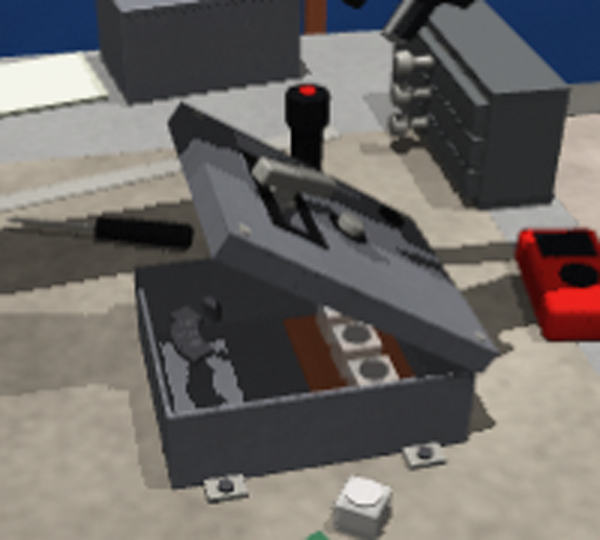

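The lid stands open by itself, the handle is out and turned (around (290,180)), the gripper is clear, and the torch stands as before. Handing in.

```bash
python3 -c "
from h import *
print(ctrl.hand_in(), ctrl.get_state()['contact_force'])"
```

```text
the job is handed in; nothing more can be done
the job is handed in; nothing more can be done
```

The enclosure is open and the job is handed in. The lid stands by itself at about 34°, with the handle out and turned.

- **Button:** I pressed it with at most about 10 N, and the handle popped out.
- **Handle:** I gripped the bar at 30 N and turned it clockwise to about 64°, where the stop showed. The torque rose from about 0.04 to 0.33 N·m, then to 0.48 N·m on one small confirming step. I backed off 0.4° before lifting.
- **Lid:** I raised it along the hinge arc at 50 N grip, then let go and backed away. The picture taken after letting go shows it standing at the same angle as when held, and the wrist force read about 0 N.

**Checks that disagreed or are incomplete**
- **Tool length:** The fingertips ended about 39 mm short of the reported tool point (about 30 mm by the pictures). I worked from contact and force instead, and the lift fitted a shorter tool.
- **Networks:** They were unreliable at the end. The fuse was not reported and the board was mistaken for the torch in the top view.
- **Bystanders:** In the last side picture the torch, screwdriver and fuse stand where they were. The board was only just in view. The bolts were checked only through the networks, which put them near their first positions, one within about 4 pixels.
- **Lid angle:** The 34° comes from the arm's motion and the picture; I did not measure it separately.

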